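# Jack up one end of a stone display stand for its felt pads

## Robot

A 6-joint arm with a two-finger parallel gripper is mounted at the origin on the work surface. World frame = base frame: x ahead of the robot, y to its left, z up, the work surface at z = 0. Lengths are in mm, angles in degrees, forces in N, time in s.
With the tool pointing down it reaches from about 275 to 850 mm from the base axis. Payload 19 kg.
Tool frame: the origin (TCP) lies midway between the tips of the shut fingers; the grasp point (between the pads) lies 19 mm behind it; y points along the fingers, z is the direction in which the jaws open and shut, and the axes are right-handed (so a half turn about y gives the same grasp; the last joint's range is limited). The gripper opens to 85 mm and grips with 20 to 120 N. Pads are 22 mm wide; open, the fingers measure 114 mm over their backs; the gripper's body (76 mm by 85 mm) begins 54 mm behind the grasp point. The pads swing forward as they close: fully open they stand 13 mm farther back than shut.
Start: joints at [66.52, 8.623, 82.357, -0, 89.026, -7.678], TCP at [156.587, 553.237, 231.267] pointing down, gripper open.
Joint ranges: [-160.23, 160.23], [-39.13, 120.54], [6.94, 153.29], [-79.49, 259.48], [9.18, 160.14], [-161.06, 161.06]. Speed limits (degrees/s): [108.29, 108.29, 127.2, 172.46, 172.46, 172.46].

## Interface

Orientations are given as a 3x3 rotation matrix whose columns are the frame's x, y, z axes.
In Python, from station import * gives the robot as it stands. Calls block until the motion is done:
- goto(position, orientation): joint-space move of the TCP to a pose.
- move_l(position, rot=None, vel=150, contact_N=None): straight line of the TCP; rot=None keeps the orientation; vel is the mean speed in mm/s. With contact_N (N) it stops when the force on the tool has changed by that much, and returns True; else False.
- set_joints(angles): joint-space move.
- set_gripper(opening, newtons=None): finger opening in mm; newtons is the grip in N (None keeps the last); returns when the fingers have stopped.
- hold(seconds).
- ik(position, orientation): joint angles nearest the present ones, or None.
- read_camera(name): name is "scene" or "top"; returns the picture (420x560x3 uint8, blue, green, red); there is no depth.
- camera_model(name): a dict with "fovy" (degrees; the focal length in pixels is half the picture's height over the tangent of half this angle, whatever the lens; pixels are square), "cx", "cy" (the principal point, pixels), "dist" ([k1, k2, p1, p2, k3] as OpenCV has them; the pictures are not rectified), "extrinsics" (4x4, takes a point from camera to world coordinates). Camera axes: x right, y up, looking along -z (the intrinsics and any distortion apply to the point x, -y, -z); pixel columns grow to the right and rows downward; lengths in mm; the calibration is good to about 2 mm. A picture is of the moment at which its call begins. camera_model takes no time and is no camera call.
A pose or a line that the arm cannot do raises IKError and nothing moves.
- close_job(): hands the job in, once; it reports no verdict.
Trained networks look in the newest picture that a camera, given by its name, has taken for a name from the list of things; names that differ only in an ending like _2 or _b are one class to them, and where a whole thing is asked for, a point or a joint stands for the part that bears it (a point fixed in the world has none). Each returns a list of dicts, best first, with "conf" (0 to 1); they miss things now and then, are a little off and sometimes report something else, mostly with a low value. They report only what shows in the picture. A call takes as long as a camera call. They do not tell look-alikes from the thing itself.
- spot_in(camera, query): "position" ([column, row] in pixels, amid what is visible of it).
Readings, each from a call of its own:
- read_t(): time.
- read_qpos(): joint angles.
- read_qvel(): joint speeds.
- read_effort(): joint torques, N m.
- read_tool_pos(): TCP position.
- read_tool_rot(): TCP orientation.
- read_contact_force(): force on the tool from outside, world axes, zero at the start.
- read_moment(): the same for the moment, N m.
- read_width(): finger opening in mm.
Only numpy, scipy, OpenCV 4.12 (cv2) and the standard library are available. Lean on these libraries where they do the work, as an engineer would, in place of code of your own. Each camera call takes 0.05 s, during which the arm holds its last target. There are 200 camera calls.

## Task

I need felt pads under the two legs at the blue-taped end of the low display stand, with its stones left on it: bring in the red lever jack, flat on its base, so that its saddle sits squarely under the marked lift pad, and pump its handle until both of those legs are between one and two centimetres off the table. Finish holding the handle pressed right down, without letting go, so that I can slip the pads in. Let the jack alone do the lifting, with the gripper kept off the stand and its stones, do not shift the stand or slide the stones, and leave everything else on the table where it is.

Things in the scene. Friction and masses are not known exactly. Their poses are not given: they have to be found in the camera images.
- stand: low oak stand, loose, 1.2 kg: plank 340 x 220 x 20 mm, top 142 mm up, four legs 26 mm square centred at x +-140, y +-90. Origin: table level under the plank's middle; x along its length, z up. The lift end is the -x end (edge at x = -170), opening between its legs 154 wide, 103 high. Blue tape 60 x 36 on the plank there is centred straight above the lift pad and folds over the end
- lift_pad (a point): centre of the lower face of the steel lift pad, a disc of 36 mm diameter facing down under the stand's end rail, 103 mm above the table and 30 mm in from the plank's end edge, midway between the two legs
- near_foot_a (a point): middle of the underside of the leg at the taped end, stand's +y side; height 0 when it stands on the table
- near_foot_b (a point): the same for the other leg at the taped end, stand's -y side
- far_foot_a (a point): middle of the underside of the leg at the other end, stand's +y side
- far_foot_b (a point): the same, stand's -y side
- jack: red ratchet lever jack, loose, 0.75 kg. Origin: table level under the saddle's axis; x ahead (handle points to -x), z up. Base 185 x 76 x 8 mm, x -140 to +45; tower 36 wide, 68 high, x -54 to +14; handle hinge pin at x -35, z 62. Slides on the table (friction about 0.6); can be drawn and turned by its handle. Drive it in along the stand's +x: the handle then stays outside the stand's end
- saddle (a point): centre of the top face of the saddle, a round rubber-topped disc of 36 mm diameter. 83 mm above the table when the ram is fully down, higher by the value of jack_ram
- jack_ram (a joint): how far the saddle is raised, m, 0 to 0.047. It is raised only by pumping the handle and held by a ratchet of 5 mm steps; it starts 0 to 10 mm up and cannot be lowered
- jack_handle (a joint): pump handle, rad: 0 raised (points 0.44 rad up; a spring returns it), 0.50 right down on its stop (0.06 rad below level). A full stroke from within 0.05 of the top to right down lifts the saddle two steps, 10 mm; at the bottom it stands 1.5 mm higher still and settles back by that as the handle rises. A short stroke gives one step or none. Takes 2 to 6 N at the grip
- grip (a point): centre of the handle's black rubber grip, a bar 24 mm wide (across the jack), 22 mm thick and 92 mm long lying along the handle; this point is 165 mm from the hinge pin, 132 mm above the table when raised and 52 mm when pressed right down
- viewing_stone: dark grey stone, 105 x 75 x 62 mm, 0.36 kg, loose on the stand; origin under its middle
- pebble: brown stone, 55 x 42 x 34 mm, 0.12 kg, loose on the stand; origin under its middle
- felt_tin: grey-blue open tin of felt pads, 130 x 90 x 26 mm, on the table; bystander
- spirit_level: yellow and aluminium spirit level, 230 x 22 x 46 mm, on the table; bystander
- tape_roll: roll of blue tape lying flat, 92 mm diameter, 24 mm high; bystander
- tape_measure: yellow tape measure, 66 x 34 x 60 mm; bystander
- grey_stone: grey stone, 95 x 70 x 45 mm, on the dark metal strip along the far side of the table; bystander
- rust_stone: rust-brown stone, 75 x 60 x 52 mm, on the same strip; bystander
There are look-alikes about, which are no part of the job. There is more than one size of the pebble; the job needs the smallest.

How it is judged:
By the outcome, as a careful person would: the job done as asked, in the order asked, and still so for the second after the job is handed in, while the arm keeps its last pose, push and grip.
It also fails if it takes over 45 s, if anything falls off the work surface, if the arm or the gripper's body presses on something with over 40 N, if the wrist force passes 120 N, or if a joint passes its speed limit or range.

## Working session

There is one attempt and no reset: what is moved stays moved. The work goes in short steps, each a Python script; the robot and the scene stay as the last script left them, time stands still between calls to the robot, and variables do not carry over. Pictures are saved under pics/ and viewed, about 8 in all and at most 12, crops included, and the job is handed in when it is done.

```bash
mkdir -p pics; ls; python3 - <<'E'
from station import *
import cv2, numpy as np
for n in ("scene","top"):
    im=read_camera(n); cv2.imwrite(f"pics/{n}0.png",im)
    m=camera_model(n); print(n,{k:(np.round(v,3).tolist()) for k,v in m.items()})
    for q in ("jack","saddle","grip","stand","lift_pad","viewing_stone","pebble"):
        print(q,[(np.round(d["position"]).tolist(),round(d["conf"],2)) for d in spot_in(n,q)][:4])
print(read_t())
E
```

```text
pics
scene {'fovy': 57.44, 'cx': 275.44, 'cy': 208.887, 'dist': [-0.024, 0.0, 0.0, 0.0, 0.0], 'extrinsics': [[-0.674, -0.591, 0.444, 977.994], [0.739, -0.544, 0.397, 389.528], [0.007, 0.596, 0.803, 960.23], [0.0, 0.0, 0.0, 1.0]]}
jack [([228.0, 209.0], 0.75)]
saddle [([160.0, 205.0], 0.51), ([248.0, 204.0], 0.4), ([221.0, 305.0], 0.21)]
grip [([204.0, 179.0], 0.71)]
stand [([354.0, 295.0], 0.61), ([354.0, 279.0], 0.2)]
lift_pad [([348.0, 292.0], 0.63), ([223.0, 306.0], 0.5)]
viewing_stone [([356.0, 278.0], 0.72)]
pebble [([344.0, 388.0], 0.68), ([398.0, 309.0], 0.63)]
top {'fovy': 43.741, 'cx': 284.77, 'cy': 214.037, 'dist': [0.04, 0.0, 0.0, 0.0, 0.0], 'extrinsics': [[-0.077, 0.975, -0.21, 215.803], [-0.997, -0.076, 0.014, -2.805], [-0.003, 0.211, 0.978, 1680.188], [0.0, 0.0, 0.0, 1.0]]}
jack [([331.0, 220.0], 0.65)]
saddle []
grip [([360.0, 202.0], 0.7)]
stand [([198.0, 222.0], 0.79)]
lift_pad [([196.0, 225.0], 0.86), ([408.0, 276.0], 0.69), ([334.0, 162.0], 0.32)]
viewing_stone [([185.0, 215.0], 0.85)]
pebble [([200.0, 299.0], 0.81), ([156.0, 178.0], 0.54)]
0.8
```

View pics/scene0.png

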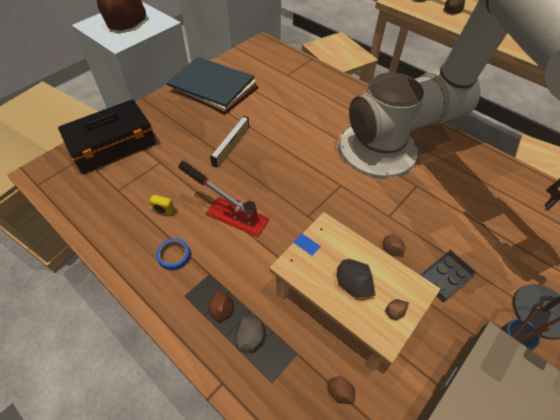

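View pics/top0.png

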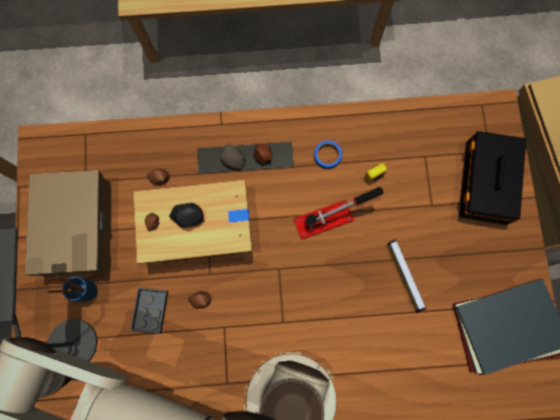

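The scene view shows the stand at about (355,285) with its tape at (307,245), and the red jack at (238,215) with its handle reaching to (193,173). In the top view the tape is at (238,216), the jack base at (323,218) and the grip at (369,196). Only one jack is red. The possible pebbles in the top view are (152,221) on the stand and (158,176) and (200,299) on the table; the one on the stand is the one for this job. Next I'll crop in close.

```bash
cat > h.py <<'E'
import numpy as np, cv2
from station import *
def KD(n):
    m=camera_model(n); f=210/np.tan(np.radians(m["fovy"])/2)
    return np.array([[f,0,m["cx"]],[0,f,m["cy"]],[0,0,1]]),np.array(m["dist"],float),np.array(m["extrinsics"])
def onplane(n,px,z):
    K,D,E=KD(n); u=cv2.undistortPoints(np.array(px,float).reshape(-1,1,2),K,D).reshape(-1,2)
    d=np.c_[u[:,0],-u[:,1],-np.ones(len(u))]@E[:3,:3].T; o=E[:3,3]
    z=np.broadcast_to(z,len(d)); return o+d*((z-o[2])/d[:,2])[:,None]
def proj(n,P):
    K,D,E=KD(n); p=(np.array(P,float).reshape(-1,3)-E[:3,3])@E[:3,:3]
    p=p*[1,-1,-1]; return cv2.projectPoints(p,np.zeros(3),np.zeros(3),K,D)[0].reshape(-1,2)
def pose(x,y,a,pts): # object xyz -> world
    c,s=np.cos(a),np.sin(a); pts=np.array(pts,float).reshape(-1,3)
    return np.c_[x+c*pts[:,0]-s*pts[:,1],y+s*pts[:,0]+c*pts[:,1],pts[:,2]]
E
python3 - <<'E'
from h import *
t=cv2.imread("pics/top0.png"); s=cv2.imread("pics/scene0.png")
a=cv2.resize(t[165:270,125:390],None,fx=3,fy=3,interpolation=cv2.INTER_CUBIC)
b=cv2.resize(s[155:240,170:330],None,fx=3,fy=3,interpolation=cv2.INTER_CUBIC)
o=np.zeros((570,795,3),np.uint8); o[:315]=a; o[315:570,:480]=b; cv2.imwrite("pics/c1.png",o)
for n,im in(("top",t),("scene",s)):
    h=cv2.cvtColor(im,cv2.COLOR_BGR2HSV)
    red=cv2.inRange(h,(0,200,90),(5,255,255))|cv2.inRange(h,(175,200,90),(180,255,255))
    blue=cv2.inRange(h,(105,180,100),(125,255,255))
    wood=cv2.inRange(h,(12,60,150),(30,200,255))
    for nm,m in(("red",red),("blue",blue),("wood",wood)):
        k,l,st,c=cv2.connectedComponentsWithStats(m)
        for i in np.argsort(-st[1:,4])[:3]+1:
            q=cv2.minAreaRect(np.argwhere(l==i)[:,::-1].astype(np.float32))
            print(n,nm,st[i,4],c[i].round(1),np.round(cv2.boxPoints(q),1).tolist())
E
```

```text
top red 691 [322.8 222.5] [[293.1000061035156, 217.8000030517578], [345.8999938964844, 198.60000610351562], [353.70001220703125, 220.0], [300.8999938964844, 239.1999969482422]]
top red 102 [332.3 206.2] [[319.8999938964844, 208.8000030517578], [345.29998779296875, 199.1999969482422], [346.8999938964844, 203.3000030517578], [321.3999938964844, 212.8000030517578]]
top red 9 [318.2 222.3] [[315.79998779296875, 222.39999389648438], [320.0, 221.0], [320.5, 222.5], [316.29998779296875, 223.89999389648438]]
top blue 159 [238.4 215.3] [[229.10000610351562, 211.89999389648438], [246.89999389648438, 209.89999389648438], [247.89999389648438, 218.6999969482422], [230.10000610351562, 220.6999969482422]]
top blue 60 [325.2 162.6] [[312.3999938964844, 163.39999389648438], [315.0, 153.0], [339.0, 159.0], [336.3999938964844, 169.39999389648438]]
top blue 1 [340. 155.] [[340.0, 155.0], [340.0, 155.0], [340.0, 155.0], [340.0, 155.0]]
top wood 16568 [383.5 362.9] [[226.0, 311.0], [559.0, 311.0], [559.0, 419.0], [226.0, 419.0]]
top wood 12552 [240.4 206.9] [[111.0999984741211, 188.1999969482422], [422.60
[... 1022 characters left out ...]
99389648438], [191.60000610351562, 258.5], [162.0, 269.70001220703125]]
scene blue 2 [185.5 244.5] [[186.0, 245.0], [186.0, 245.0], [185.0, 244.0], [185.0, 244.0]]
scene wood 14926 [327.8 272.8] [[130.89999389648438, 192.39999389648438], [186.89999389648438, 112.0], [475.29998779296875, 313.0], [419.3999938964844, 393.29998779296875]]
scene wood 9949 [ 75.5 205.5] [[-35.29999923706055, 116.19999694824219], [76.80000305175781, 65.9000015258789], [221.8000030517578, 389.29998779296875], [109.69999694824219, 439.6000061035156]]
scene wood 4901 [309.7 146.8] [[230.3000030517578, 113.0], [249.3000030517578, 83.5], [408.20001220703125, 185.39999389648438], [389.29998779296875, 214.89999389648438]]
```

View pics/c1.png

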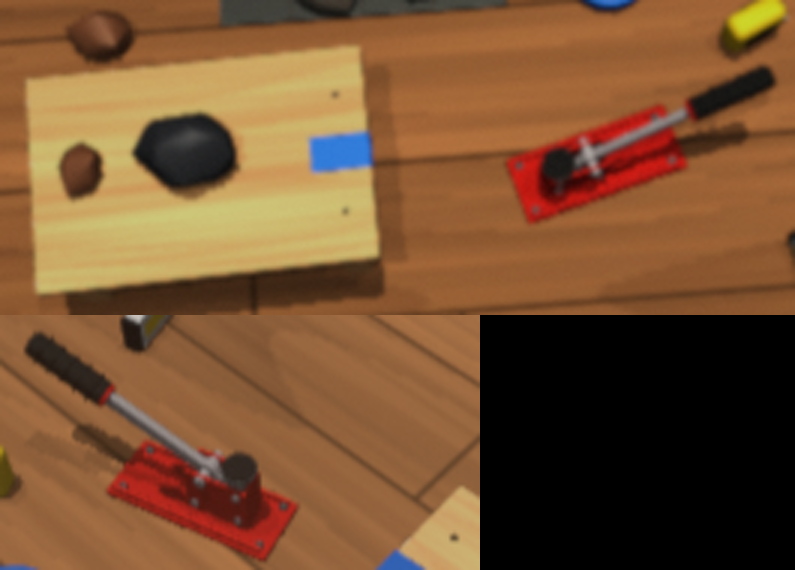

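```bash
cat >> h.py <<'E'
from scipy.optimize import least_squares
def fit(obs,x0):
    # obs: list of (cam, pts3d, pix)
    f=lambda p:np.concatenate([(proj(n,pose(*p,P))-px).ravel() for n,P,px in obs])
    r=least_squares(f,x0,x_scale=[10,10,.1],loss='soft_l1'); return r.x,r.fun.reshape(-1,2)
def crop(px,o): return (np.array(px,float)+.5)/3-.5+np.array(o)
E
python3 - <<'E'
from h import *
pl=[[170,-110,142],[-170,-110,142],[-170,110,142],[170,110,142]]
T=(125,165); S=(170,155-105)
# stand: +x is world +y ; top image left=+y, up=+x ; -y(stand) = world +x
cs=crop([[25,80],[360,47],[378,258],[37,293]],T)
print(onplane("top",cs,142).round(1).tolist())
a,r=fit([("top",pl,cs),("top",[[-152,0,142]],[[237.6,215.3]]),("scene",[[-152,0,142]],[[307.0,243.6]])],[400,100,1.5]); print("stand",a,r.round(1).tolist())
jb=[[45,-38,8],[-140,-38,8],[-140,38,8],[45,38,8]]
cj=crop([[508,160],[663,105],[687,163],[532,222]],T)
print(onplane("top",cj,8).round(1).tolist())
sj=crop([[298,505],[145,440],[107,492],[263,558]],S)
print(onplane("scene",sj,8).round(1).tolist())
b,r=fit([("top",jb,cj)],[400,-100,1.5]); print("jack top",b,r.round(1).tolist())
b,r=fit([("scene",[jb[i] for i in (3,2,1,0)],sj)],b);print("alt",b,r.round(1).tolist())
b,r=fit([("scene",jb,sj)],b);print("scene",b,r.round(1).tolist())
E
```

```text
[[652.5, 428.3, 142.0], [660.9, 89.3, 142.0], [443.7, 84.9, 142.0], [435.6, 420.1, 142.0]]
stand [548.54774484 258.49044665   1.59600501] [[-1.0, -0.5], [-0.7, -0.6], [-0.3, 0.3], [-1.9, 0.6], [3.6, 0.2], [-2.8, -1.9]]
[[559.8, -55.3, 8.0], [607.9, -229.6, 8.0], [541.3, -248.9, 8.0], [489.7, -75.6, 8.0]]
[[490.4, -72.6, 8.0], [538.4, -248.6, 8.0], [610.7, -227.1, 8.0], [560.2, -54.6, 8.0]]
jack top [ 536.76360614 -106.9009168     1.85448454] [[-0.7, -0.2], [0.2, -1.4], [1.0, 0.5], [-0.3, 0.6]]
alt [ 537.2538358 -105.0962567    1.8419251] [[0.6, -0.2], [-0.3, -0.3], [-0.8, -0.4], [0.3, 0.9]]
scene [ 508.87886363 -126.42514934    2.61818352] [[0.7, -0.0], [-8.2, 36.9], [-0.6, -0.3], [5.3, -36.5]]
```

```bash
python3 - <<'E'
from h import *
t=cv2.imread("pics/top0.png"); s=cv2.imread("pics/scene0.png")
pl=np.array([[170,-110,142],[-170,-110,142],[-170,110,142],[170,110,142]],float)
cs=crop([[25,80],[360,47],[378,258],[37,293]],(125,165))
a,r=fit([("top",pl,cs),("top",[[-140,0,142]],[[238.4,215.3]]),("scene",[[-140,0,142]],[[307.0,243.6]])],[548,258,1.6]); print("stand",a,r.round(1).tolist())
j=np.array([537,-106,1.848])
jb=[[45,-38,8],[-140,-38,8],[-140,38,8],[45,38,8]]
th=np.linspace(0,2*np.pi,13)[:-1]
def ov(n,im,o,w,h):
    c=cv2.resize(im[o[1]:o[1]+h,o[0]:o[0]+w],None,fx=3,fy=3,interpolation=cv2.INTER_CUBIC)
    d=lambda P:np.round((proj(n,P)-o+.5)*3-.5).astype(int)
    for P,col in((pose(*a,pl),(255,255,0)),(pose(*a,[[-170,-18,142],[-110,-18,142],[-110,18,142],[-170,18,142]]),(0,255,255)),(pose(*j,jb),(0,255,0)),(pose(*j,np.c_[18*np.cos(th),18*np.sin(th),0*th+88]),(255,0,255)),(pose(*j,[[-35,0,62],[-184,0,132]]),(255,255,255))):
        cv2.polylines(c,[d(P)],True,col,1)
    return c
A=ov("top",t,np.array((125,170)),265,98); B=ov("scene",s,np.array((175,165)),265,102)
cv2.imwrite("pics/ov1.png",np.vstack([A,B]))
print(onplane("top",[[376,172]],30), onplane("top",[[328,154]],12),read_tool_rot().round(3).tolist())
E
```

```text
stand [548.52277113 255.39812484   1.5978201 ] [[-0.0, -0.5], [0.3, -0.7], [0.8, 0.1], [-0.8, 0.6], [-0.2, 0.4], [-0.0, 0.1]]
[[ 687.75484742 -334.95880437   30.        ]] [[ 767.75858971 -186.13416283   12.        ]] [[0.962, -0.0, 0.272], [-0.272, -0.0, 0.962], [-0.0, -1.0, -0.0]]
```

View pics/ov1.png

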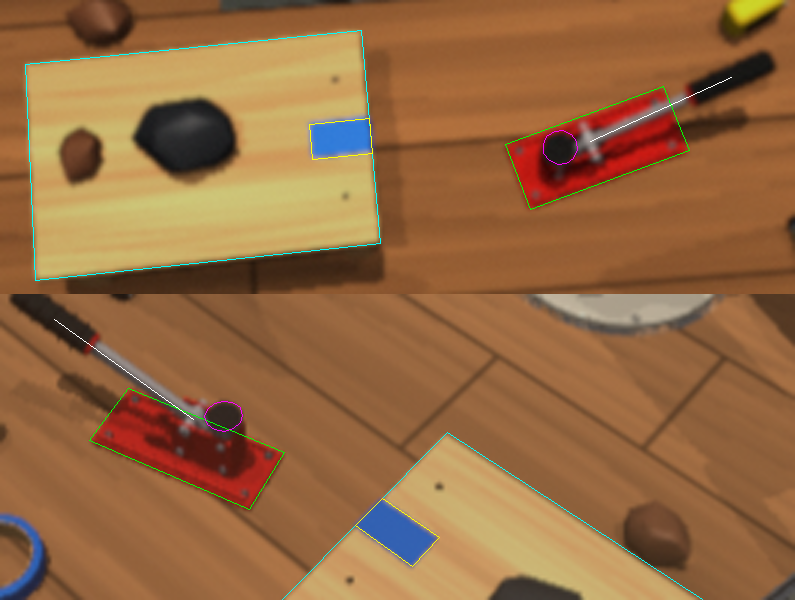

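```bash
cat >> h.py <<'E'
ST=np.array([548.5,255.4,1.598]); PAD=pose(*ST,[[-140,0,0]])[0]
J0=np.array([537,-106,1.848]); P0=0.22
def tool(jp,q,dz=0.,dx=0.):
    """TCP pose gripping the handle of jack at jp=(x,y,yaw), handle angle q (0 raised)"""
    e=0.44-q; p=P0-q                # handle elevation, body lean towards jack +x
    g=np.array([-35-165*np.cos(e)+dx,0,62+165*np.sin(e)+dz])
    y=np.array([-np.sin(p),0,-np.cos(p)]); z=np.array([0,-1.,0]); x=np.cross(y,z)
    t=g+19*y; c,s=np.cos(jp[2]),np.sin(jp[2]); R=np.array([[c,-s,0],[s,c,0],[0,0,1]])
    return R@t+[jp[0],jp[1],0], R@np.c_[x,y,z]
E
python3 - <<'E'
from h import *
JT=np.array([PAD[0],PAD[1],ST[2]]); print(PAD)
for jp in (J0,[545,-60,1.598],JT):
    for q in (0,.25,.5):
        p,R=tool(jp,q); k=ik(p,R); print(p.round(0),R[:,2].round(2),None if k is None else np.round(k))
p,R=tool(J0,0); 
print(ik(p+[0,0,100],R))
E
```

```text
[552.30804452 115.45179959   0.        ]
[ 589. -287.  114.] [0.96 0.27 0.  ] [-28.  17.  87. -10.  67. -41.]
[ 591. -295.   74.] [0.96 0.27 0.  ] [-34.  25.  81.   1.  76. -50.]
[ 590. -293.   34.] [0.96 0.27 0.  ] [-38.  33.  74.   9.  86. -55.]
[ 550. -248.  114.] [1.   0.03 0.  ] [-26.  13.  92. -12.  70. -24.]
[ 550. -256.   74.] [1.   0.03 0.  ] [-33.  18.  89.   1.  74. -35.]
[ 550. -254.   34.] [1.   0.03 0.  ] [-39.  26.  86.  12.  79. -44.]
[557. -73. 114.] [1.   0.03 0.  ] [ -8.  11.  95. -13.  73.  -6.]
[558. -81.  74.] [1.   0.03 0.  ] [-17.  13.  96.   2.  72. -19.]
[558. -79.  34.] [1.   0.03 0.  ] [-24.  19.  96.  15.  73. -31.]
[-28.31916451  13.34364418  79.69008806  -9.19487218  78.2534997
 -43.01314257]
```

```bash
python3 - <<'E'
from h import *
p,R=tool(J0,0)
q=read_tool_pos(); move_l([q[0],q[1],340],vel=250)
set_gripper(60)
goto(p+[0,0,150],R); move_l(p+[0,0,40],vel=200)
print(read_contact_force().round(1)); b=move_l(p,vel=80,contact_N=6); print(b,read_contact_force().round(1))
set_gripper(10,30); print(read_width(),read_contact_force().round(1),read_tool_pos().round(1),p.round(1))
for n in("top","scene"): cv2.imwrite(f"pics/{n}1.png",read_camera(n))
t=cv2.imread("pics/top1.png")[150:250,260:400]; s=cv2.imread("pics/scene1.png")[130:250,130:290]
o=np.zeros((480,800,3),np.uint8);o[:300,:420]=cv2.resize(t,None,fx=3,fy=3)[:300];o[:288,420:]=cv2.resize(s,(384,288))[:, :380];cv2.imwrite("pics/c2.png",o[:300]);print(read_t())
E
```

```text
[-0.1 -0.1  0.9]
False [0.  0.1 0.3]
23.910207607655774 [-1.4 -1.1  2.6] [ 588.6 -287.4  114.1] [ 588.6 -287.2  113.7]
6.9167
```

View pics/c2.png

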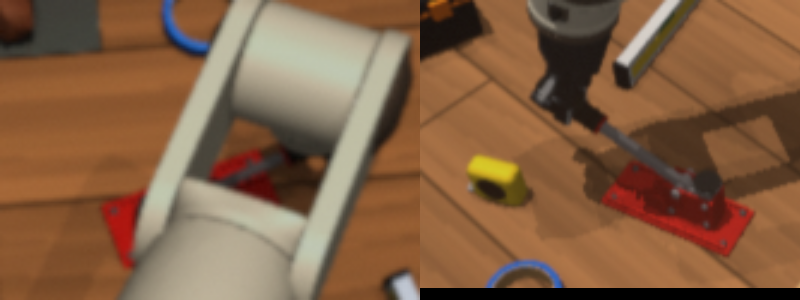

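```bash
cat >> h.py <<'E'
def drag(a,b,n,vel,stop=30):
    for u in np.linspace(0,1,n+1)[1:]:
        p,R=tool(np.array(a)+u*(np.array(b)-a),0)
        if move_l(p,R,vel=vel,contact_N=stop): print("contact",u,read_contact_force().round(1)); return True
def stp(sx,sy=0): # jack pose on stand axis
    return np.r_[pose(*ST,[[sx,sy,0]])[0,:2],ST[2]]
E
python3 - <<'E'
from h import *
set_gripper(10,100); print(read_width(),read_contact_force().round(1))
drag(J0,stp(-310),3,60); print(read_contact_force().round(1),read_moment().round(2),read_t())
s=read_camera("scene"); cv2.imwrite("pics/scene2.png",s)
o=np.array((190,150)); c=cv2.resize(s[150:290,190:350],None,fx=4,fy=4,interpolation=cv2.INTER_CUBIC)
P=pose(*stp(-310),[[45,-38,8],[-140,-38,8],[-140,38,8],[45,38,8]])
cv2.polylines(c,[np.round((proj("scene",P)-o+.5)*4-.5).astype(int)],True,(0,255,0),1)
cv2.imwrite("pics/c3.png",c)
E
```

```text
22.389569238556465 [-2.1 -3.8  4. ]
[-1.5 -1.9  3.1] [-0.    0.19 -0.13] 8.4417
```

View pics/c3.png

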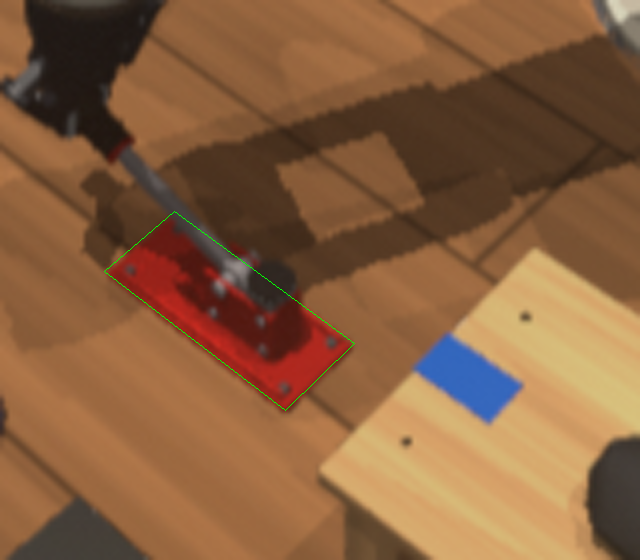

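The jack follows the gripper rigidly: in the crop its base outline (105,272)–(175,212)–(354,344)–(286,410) matches the commanded pose. Next I'll drive it in.

```bash
cat >> h.py <<'E'
def overlay(fn,jp,o=(240,180),k=5,w=150,h=115,img=None):
    s=read_camera("scene"); cv2.imwrite(fn.replace(".png","_raw.png"),s); o=np.array(o)
    c=cv2.resize(s[o[1]:o[1]+h,o[0]:o[0]+w],None,fx=k,fy=k,interpolation=cv2.INTER_CUBIC)
    d=lambda P:np.round((proj("scene",P)-o+.5)*k-.5).astype(int)
    cv2.polylines(c,[d(pose(*jp,[[45,-38,8],[-140,-38,8],[-140,38,8],[45,38,8]]))],True,(0,255,0),1)
    cv2.polylines(c,[d(pose(*ST,[[170,-110,142],[-170,-110,142],[-170,110,142],[170,110,142]]))],True,(255,255,0),1)
    cv2.imwrite(fn,c); return s
E
python3 - <<'E'
from h import *
drag(stp(-310),stp(-140),2,70); print(read_contact_force().round(1),read_moment().round(2),read_t())
overlay("pics/c4.png",stp(-140))
E
```

```text
[ 1.2 -6.4  4.8] [-0.8  -0.3  -0.01] 11.225
```

View pics/c4.png

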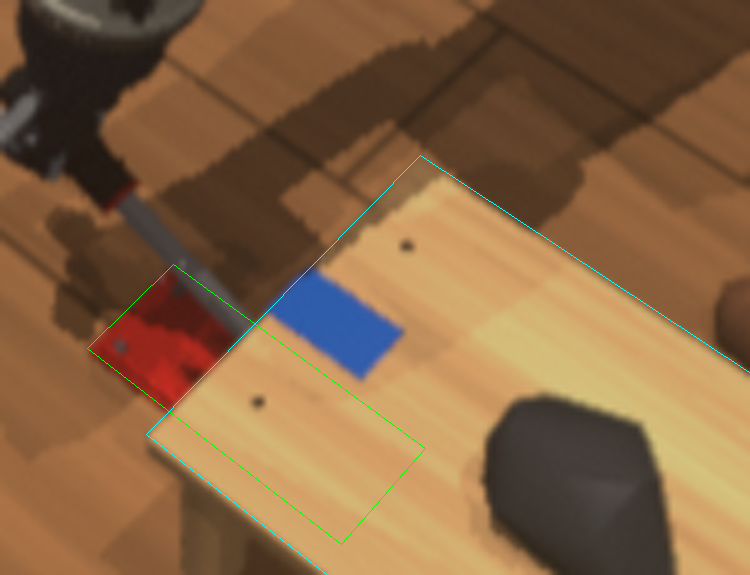

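```bash
python3 - <<'E'
from h import *
from scipy.ndimage import map_coordinates as mc
def prof(fn,jp,label):
    s=cv2.imread(fn).astype(float); red=s[...,2]/(s.sum(2)+1)
    for nm,mk,ts in (("rear",lambda t,u:[-140+u,t,8],np.linspace(-25,30,12)),("+yside",lambda t,u:[t,38-u,8],np.linspace(-133,-100,8))):
        r=[]
        for t in ts:
            u=np.arange(-12,12.1,.5); px=proj("scene",pose(*jp,[mk(t,v) for v in u]))
            v=mc(red,[px[:,1],px[:,0]],order=1); g=np.gradient(v); g[g<0]=0
            r.append(u[np.argmax(np.convolve(g,np.ones(5),'same'))])
        print(label,nm,np.round(r,1))
prof("pics/scene2.png",stp(-310),"before"); prof("pics/c4_raw.png",stp(-140),"now")
prof("pics/scene0.png",J0,"start")
E
```

```text
before rear [2.  2.  1.5 0.  0.5 2.  2.  2.  1.5 1.  1.5 1. ]
before +yside [ 6.5 10.  11.  11.  11.  11.  11.  11. ]
now rear [1.  0.5 0.5 0.5 0.  1.5 0.5 1.  0.5 0.5 4.  1. ]
now +yside [ 5.   6.5  7.   9.  10.  11.  11.  11. ]
start rear [ 1.5  1.   0.5  1.   1.5  1.5 -0.5  2.   0.5  1.   1.5  1.5]
start +yside [-2.  11.  -2.5 -3.  -2.  -0.5  0.5  3.5]
```

```bash
cat >> h.py <<'E'
JP=stp(-140)
def arc(q0,q1,n,vel=80,verbose=True):
    F=[]
    for q in np.linspace(q0,q1,n+1)[1:]:
        p,R=tool(JP,q)
        if move_l(p,R,vel=vel,contact_N=35): print("contact at",q)
        F.append(np.r_[round(q,2),read_contact_force().round(1)])
    if verbose: print(np.array(F).tolist())
def lift(ref,new):
    """shift (px) of the tape patch between two scene pictures -> height of lift"""
    a,b=[cv2.cvtColor(i,cv2.COLOR_BGR2HSV) for i in(ref,new)]
    m=[cv2.inRange(h,(105,150,60),(125,255,255))[215:270,285:330] for h in(a,b)]
    c=[np.argwhere(x>0).mean(0)[::-1] for x in m]
    g=[cv2.cvtColor(i,cv2.COLOR_BGR2GRAY)[225:262,290:325].astype(np.float32) for i in(ref,new)]
    W=np.eye(2,3,dtype=np.float32)
    _,W=cv2.findTransformECC(g[0],g[1],W,cv2.MOTION_TRANSLATION,(3,200,1e-5),None,1)
    P=pose(*ST,[[-140,0,142],[-140,0,152]]); d=np.diff(proj("scene",P),axis=0)[0]
    return (c[1]-c[0]).round(2),W[:,2].round(2),"px per 10mm",d.round(2),"lift mm",round(float(W[:,2]@d/(d@d)*10),1)
E
python3 - <<'E'
from h import *
set_gripper(10,60)
arc(0,.51,6); ref=cv2.imread("pics/c4_raw.png"); print(read_tool_pos().round(1),tool(JP,.51)[0].round(1))
s=read_camera("scene"); cv2.imwrite("pics/p1.png",s); print(lift(ref,s),read_t())
E
```

```text
[[0.08, 1.8, 0.6, 3.8], [0.17, -0.1, 0.5, 3.5], [0.26, 0.6, 1.0, 2.5], [0.34, 1.7, 1.3, 3.5], [0.43, -0.2, 0.1, 3.5], [0.51, 3.2, 2.3, 10.5]]
[558.2 -78.8  33.2] [557.6 -78.6  32.3]
(array([0.2 , 0.11]), array([-0.3 , -0.19], dtype=float32), 'px per 10mm', array([ 0.3 , -2.11]), 'lift mm', 0.7) 13.4917
```

```bash
python3 - <<'E'
from h import *
arc(.51,0.01,5); arc(.01,.51,6)
r0=cv2.imread("pics/c4_raw.png");r1=cv2.imread("pics/p1.png")
s=overlay("pics/c5.png",JP); print(lift(r0,s),lift(r1,s),read_t())
E
```

```text
[[0.41, 3.4, -2.4, 1.8], [0.31, 2.7, -1.7, 3.2], [0.21, 1.8, -1.9, 2.3], [0.11, 1.1, -3.0, 3.7], [0.01, 0.5, -5.3, 5.0]]
[[0.09, 0.9, 1.9, 4.5], [0.18, 0.0, 0.5, 2.9], [0.26, 1.2, 2.8, 3.4], [0.34, 0.9, 4.8, 4.8], [0.43, 0.0, 5.2, 5.0], [0.51, 1.8, 5.5, 14.8]]
(array([ 0.81, -0.83]), array([ 0.3 , -1.14], dtype=float32), 'px per 10mm', array([ 0.3 , -2.11]), 'lift mm', 5.5) (array([ 0.61, -0.94]), array([ 0.44, -1.07], dtype=float32), 'px per 10mm', array([ 0.3 , -2.11]), 'lift mm', 5.2) 17.1917
```

View pics/c5.png

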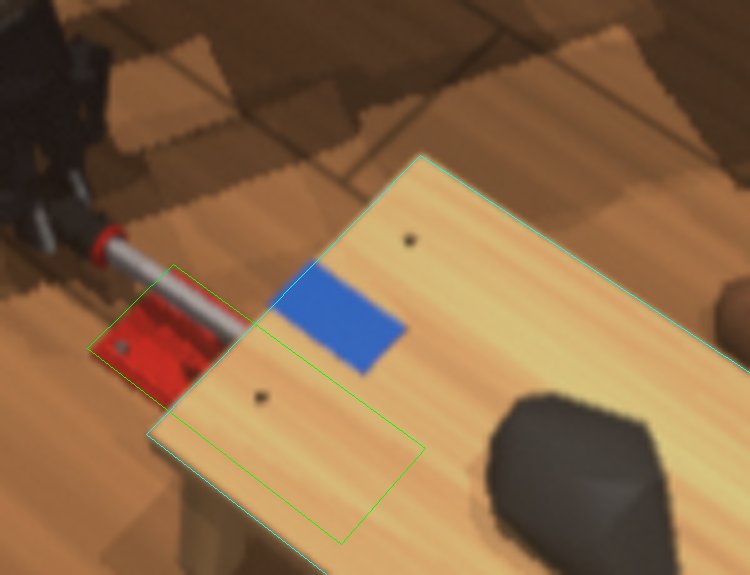

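```bash
cat >> h.py <<'E'
def arc2(q0,q1,n,s0,s1,vel=80):
    """arc while the jack follows the pad along the stand's +x from s0 to s1 mm"""
    F=[]
    for q,s in zip(np.linspace(q0,q1,n+1)[1:],np.linspace(s0,s1,n+1)[1:]):
        p,R=tool(stp(-140+s),q)
        if move_l(p,R,vel=vel,contact_N=35): print("contact at",q)
        F.append(np.r_[round(q,2),read_contact_force().round(1)])
    print(np.array(F).tolist())
E
python3 - <<'E'
from h import *
arc2(.51,0.01,5,0,2); s1=read_camera("scene"); arc2(.01,.51,6,2,5)
r0=cv2.imread("pics/c4_raw.png");r1=cv2.imread("pics/p1.png");r2=cv2.imread("pics/c5_raw.png")
s=overlay("pics/c6.png",stp(-135)); print(lift(r0,s1),lift(r1,s),lift(r2,s),read_t(),read_width(),read_moment().round(2))
E
```

```text
[[0.41, 3.9, -3.3, 1.9], [0.31, 2.8, -6.0, 2.5], [0.21, 2.2, -8.6, 3.9], [0.11, 0.5, -10.0, 5.6], [0.01, 1.2, -10.2, 4.5]]
[[0.09, 1.6, -7.6, 6.3], [0.18, 1.9, -8.0, 6.4], [0.26, 1.2, -7.2, 6.3], [0.34, 1.1, -5.1, 6.2], [0.43, 0.2, -3.3, 4.5], [0.51, 2.4, -1.3, 14.6]]
(array([ 0.37, -0.9 ]), array([ 0.21, -0.94], dtype=float32), 'px per 10mm', array([ 0.3 , -2.11]), 'lift mm', 4.5) (array([ 2.4, -2. ]), array([ 2.39, -1.94], dtype=float32), 'px per 10mm', array([ 0.3 , -2.11]), 'lift mm', 10.6) (array([ 1.78, -1.06]), array([ 1.91, -0.94], dtype=float32), 'px per 10mm', array([ 0.3 , -2.11]), 'lift mm', 5.6) 20.9417 22.523431945810337 [-0.11 -0.55 -0.16]
```

View pics/c6.png

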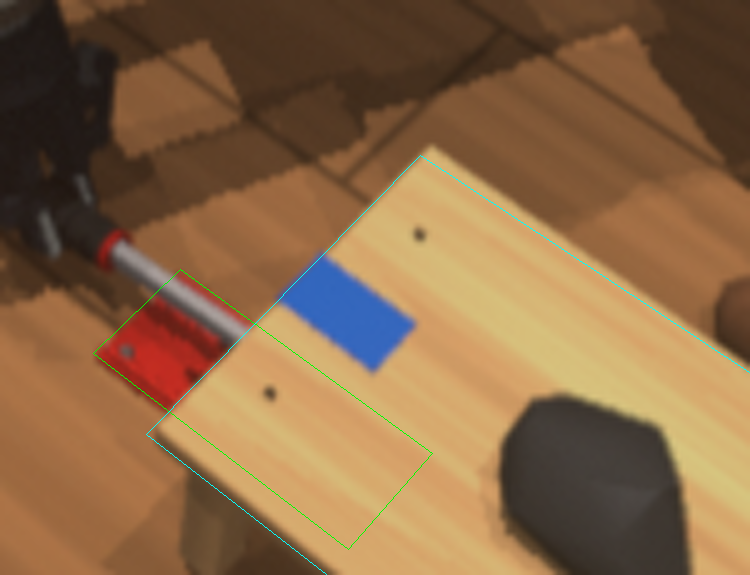

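```bash
python3 - <<'E'
from h import *
a=cv2.imread("pics/scene0.png"); b=read_camera("scene"); cv2.imwrite("pics/fin.png",b); g=[cv2.cvtColor(i,cv2.COLOR_BGR2GRAY) for i in(a,b)]
# plank feature points (scene0)
m=np.zeros_like(g[0]); L=np.round(proj("scene",pose(*ST,[[160,-100,142],[-172,-100,142],[-172,100,142],[160,100,142]]))).astype(int); cv2.fillPoly(m,[L],255)
p=cv2.goodFeaturesToTrack(g[0],60,.02,5,mask=m); n,ok,_=cv2.calcOpticalFlowPyrLK(g[0],g[1],p,None,winSize=(13,13)); 
k,_,_=cv2.calcOpticalFlowPyrLK(g[1],g[0],n,None,winSize=(13,13)); good=(np.abs(k-p).max((1,2))<.3)&(ok[:,0]>0)
p,n=p[good,0],n[good,0]; W=onplane("scene",p,142.); c,s=np.cos(ST[2]),np.sin(ST[2]); d=W[:,:2]-ST[:2]; S=np.c_[d@[c,s],d@[-s,c],np.full(len(d),142.)]
on=~((np.abs(S[:,0]-0)<80)&(np.abs(S[:,1])<55)) & (S[:,0]<90)  # plank only, away from stones
def mv(v,S):
    th,dx,dy,w=v; r=S-[153,0,0]
    q=np.c_[r[:,0]*np.cos(th)+r[:,2]*np.sin(th)+153+dx,r[:,1]+dy,-r[:,0]*np.sin(th)+r[:,2]*np.cos(th)]
    return pose(ST[0],ST[1],ST[2]+w,q)
f=lambda v:(proj("scene",mv(v,S[on]))-n[on]).ravel()
R=least_squares(f,[.03,0,0,0],x_scale=[.01,1,1,.01],loss='soft_l1',f_scale=.3)
foot=np.array([[-140.,90,0],[-140,-90,0],[-140,0,103]])
print(on.sum(),"tilt,dx,dy,yaw",R.x.round(4),"rms px",np.sqrt(np.median(R.fun**2)).round(2)); print("feet z, pad",mv(R.x,foot)[:,2].round(1), (mv(R.x,foot)[2]-pose(*ST,foot)[2]).round(1))
st=~on; e=proj("scene",mv(R.x,S[st]))-n[st]; print("stones resid px",np.c_[S[st,:2],e].round(1).tolist())
print(read_contact_force().round(1),read_tool_pos().round(1),read_t())
for nm in("top",): 
    t=read_camera(nm); cv2.imwrite("pics/top_fin.png",t)
t=cv2.imread("pics/top_fin.png"); cv2.imwrite("pics/c7.png",np.hstack([cv2.resize(t[130:330,110:440],(500,303)),cv2.resize(b,(300,225)).repeat(1,0) if 0 else np.zeros((303,1,3),np.uint8)]))
E
```

```text
7 tilt,dx,dy,yaw [ 4.0400e-02 -1.6752e+00  2.3075e+00 -3.0000e-04] rms px 0.18
feet z, pad [ 11.8  11.8 114.7] [-2.4  2.7 11.7]
stones resid px [[127.7, 25.2, -0.3, -1.5], [59.1, -5.2, -0.7, -1.2], [6.0, 47.8, -1.1, -1.4], [98.4, -21.8, -0.4, -1.3], [100.3, -7.8, -0.3, -1.4], [136.7, -4.2, -0.1, -1.3], [129.0, -25.8, -0.5, -1.1], [-33.5, -25.1, -0.8, -1.7], [-14.8, -39.4, -0.5, -1.1], [113.7, -30.0, -0.4, -1.2], [-45.6, 21.1, -1.0, -1.4], [34.6, -42.4, -0.7, -1.3], [-45.5, -4.1, -0.8, -1.8], [-39.5, 33.6, -0.7, -1.4], [103.7, 17.3, -0.1, -1.5], [29.5, 32.9, -1.3, -1.9], [54.2, 6.9, -0.7, -0.8], [21.8, -43.8, -1.1, -1.6], [123.3, 5.8, -0.1, -1.6], [93.3, 8.3, -0.5, -1.3], [1.2, -42.1, -0.8, -1.3], [137.1, 8.4, -0.3, -1.2]]
[ 3.  -3.  14.3] [558.1 -74.1  33.6] 20.9917
```

View pics/fin.png

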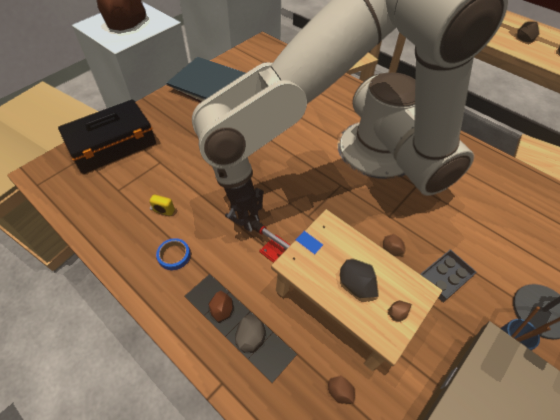

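```bash
python3 - <<'E'
from h import *
a=cv2.imread("pics/scene0.png"); b=cv2.imread("pics/fin.png"); g=[cv2.cvtColor(i,cv2.COLOR_BGR2GRAY) for i in(a,b)]
def mv(v,S):
    th,dx,dy,w=v; S=np.array(S,float); r=S-[153,0,0]
    return pose(ST[0],ST[1],ST[2]+w,np.c_[r[:,0]*np.cos(th)+r[:,2]*np.sin(th)+153+dx,r[:,1]+dy,-r[:,0]*np.sin(th)+r[:,2]*np.cos(th)])
# plank corners, tape corners, screw heads: stand coordinates
S=[[170,-110,142],[-170,-110,142],[-170,110,142],[170,110,142],[-170,-18,142],[-110,-18,142],[-110,18,142],[-170,18,142]]
p=proj("scene",pose(*ST,S)); h=np.array([[321.5,228.8],[291.2,260.2]])
h=cv2.cornerSubPix(g[0],h.astype(np.float32).reshape(-1,1,2),(3,3),(-1,-1),(3,50,.01)).reshape(-1,2)
W=onplane("scene",h,142.); c,s=np.cos(ST[2]),np.sin(ST[2]); d=W[:,:2]-ST[:2]; S=np.r_[S,np.c_[d@[c,s],d@[-s,c],[142,142]]]
# stones
m=np.zeros_like(g[0]); cv2.circle(m,(357,279),18,255,-1); cv2.circle(m,(398,309),9,255,-1)
q=cv2.goodFeaturesToTrack(g[0],14,.02,4,mask=m)[:,0]; z=np.where(q[:,0]<382,175.,160.); W=onplane("scene",q,z); d=W[:,:2]-ST[:2]
T=np.c_[d@[c,s],d@[-s,c],z]
P=np.r_[p,h,q].astype(np.float32).reshape(-1,1,2)
n,ok,e=cv2.calcOpticalFlowPyrLK(g[0],g[1],P,None,winSize=(11,11)); k,_,_=cv2.calcOpticalFlowPyrLK(g[1],g[0],n,None,winSize=(11,11))
A=np.r_[S,T]; fl=(n-P)[:,0]; bad=np.abs(k-P).max((1,2))
def show(v): return (proj("scene",mv(v,A))-proj("scene",pose(*ST,A)))
for v in ([.0573,0,0,0],[.040,0,0,0]): pr=show(v); print(v,"pred-obs median: plank",np.median((pr-fl)[:10],0).round(2),"stones",np.median((pr-fl)[10:],0).round(2))
use=bad<.4
for nm,u in(("plank",use&(np.arange(len(A))<10)),("all",use)):
    R=least_squares(lambda v:(show(v)-fl)[u].ravel(),[.04,0,0,0],x_scale=[.01,1,1,.01],loss='soft_l1',f_scale=.2)
    print(nm,u.sum(),R.x.round(4),"foot z",(293*np.sin(R.x[0])).round(1),"pad shift x",(103*np.sin(R.x[0])+R.x[1]).round(1),np.abs(R.fun).mean().round(2))
print(np.c_[A,fl,show(R.x),bad].round(1).tolist())
# static reference: bystanders shift
E
```

```text
[0.0573, 0, 0, 0] pred-obs median: plank [0.84 0.61] stones [0.91 0.31]
[0.04, 0, 0, 0] pred-obs median: plank [-0.07  0.75] stones [-0.46 -0.18]
plank 9 [ 5.1300e-02 -2.1501e+00  3.4440e-01 -1.9000e-03] foot z 15.0 pad shift x 3.1 0.2
all 21 [ 6.1000e-02 -2.7628e+00 -8.4990e-01 -3.0000e-04] foot z 17.9 pad shift x 3.5 0.28
[[170.0, -110.0, 142.0, 1.9, 2.0, 2.1, 2.4, 0.0], [-170.0, -110.0, 142.0, 1.9, -1.7, 1.8, -2.1, 0.7], [-170.0, 110.0, 142.0, 2.6, -2.4, 2.6, -2.9, 0.0], [170.0, 110.0, 142.0, 2.2, 1.4, 1.9, 2.0, 0.0], [-170.0, -18.0, 142.0, 2.1, -2.7, 2.2, -2.5, 0.0], [-110.0, -18.0, 142.0, 2.5, -2.0, 2.4, -1.5, 0.0], [-110.0, 18.0, 142.0, 2.0, -1.6, 2.6, -1.6, 0.0], [-170.0, 18.0, 142.0, 2.1, -2.2, 2.3, -2.6, 0.0], [-140.7, 57.7, 142.0, 2.6, -2.4, 2.6, -2.3, 0.0], [-139.9, -62.5, 142.0, 2.4, -1.9, 2.2, -1.8, 0.0], [10.7, 28.4, 175.0, 3.6, 0.6, 3.6, 0.6, 0.0], [136.3, -13.6, 160.0, 2.3, 1.6, 2.7, 2.2, 0.0], [33.3, 14.2, 175.0, 3.8, 1.4, 3.5, 1.0, 0.0], [19.9, -58.5, 175.0, 3.7, 1.2, 3.5, 1.1, 0.2], [47.4, 0.2, 175.0, 3.5, 1.8, 3.5, 1.2, 0.3], [123.3, -3.8, 160.0, 2.4, 1.8, 2.8, 2.0, 0.0], [6.1, -57.9, 175.0, 3.4, 0.7, 3.4, 0.9, 0.4], [24.0, -0.5, 175.0, 4.0, 1.4, 3.5, 0.9, 0.1], [119.6, -19.1, 160.0, 2.2, 2.1, 2.8, 2.0, 0.2], [42.1, 8.6, 175.0, 3.8, 2.2, 3.5, 1.1, 0.3], [24.7, 23.5, 175.0, 3.7, 1.0, 3.5, 0.8, 0.1], [0.8, 26.7, 175.0, 3.4, 0.5, 3.6, 0.4, 0.1]]
```

The final picture shows the taped end lifted, with the tape at (309,243). The gripper is on the lowered handle at (247,210), and the stones and everything else on the table are where they were. The estimated lift is inside the 10–20 mm band, so I'm handing in.

```bash
python3 - <<'E'
from h import *
hold(0.3); print(read_contact_force().round(1),read_tool_pos().round(1),tool(stp(-135),.5)[0].round(1),read_width(),read_t()); close_job()
E
```

```text
[ 2.9 -3.7 13. ] [558.1 -74.1  33.6] [557.5 -73.9  33.8] 22.254869089685997 21.3417
the job is handed in; nothing more can be done
```

The taped end of the stand is jacked up, with both legs an estimated 15–18 mm off the table. The gripper is still holding the handle right down for you to slip the pads in.

I gripped the red jack by its handle, turned it in line with the stand, slid it in under the lift pad and pumped three full strokes. On the last stroke I let the jack move 5 mm further in, to follow the pad as the stand tilted. I handed the job in at 21.3 s.

**Last checks:**
- **Lift:** tracking the plank in the scene camera gave 15.0 mm, and 17.9 mm with the stones included. The jack's step heights predict about 17 mm. Simpler estimates from the tape alone, and one early fit on few points, gave 10.6 to 11.8 mm. They still fall within 10–20 mm, but I trusted them less.
- **Handle:** the tool was within 0.2 mm of the fully-down height. It was pressing with about 13 N, and the grip was closed on the bar at 22 mm.
- **Saddle:** the base outline matched a saddle position within about 1–2 mm of the estimated pad centre. I could not see the saddle itself, because the plank hides it.
- **Stand and stones:** the fit shows a possible 2–3 mm slide of the stand towards the jack, which is close to the limit of what the camera can measure. The stones moved with the plank, and nothing else on the table looked moved.

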